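# Nest the glue pot in its jacket pan

## Task

Pick up the small steel glue pot with the orange handle and nest it in the copper pan on the blue warming plate, with its handle turned so that it drops into the gap in the pan's rim, clear of the pan's own handle. Feel for the gap gently instead of forcing the pot, leave it sitting level and fully home on the pan's floor, let go, and leave everything else on the bench where it stands.

Things in the scene. Friction and masses are not known exactly. Their poses are not given: they have to be found in the camera images.
- pot_center (a point): Centre of the loose steel glue pot to be nested: on its axis, 31 mm above its underside, z up. Round, open, 62 mm tall, outer radius 40 mm at rim, 37 mm at foot, 0.24 to 0.42 kg. Its one straight level handle points along the pot's -x: a flat-sided bar 14 mm wide (y), 16 mm tall, reaching 152 mm from the axis, orange plastic from 62 mm outward.
- pot_grip (a point): Point on that orange handle, 85 mm from the pot's axis, half-way up the bar: 52 mm above the pot's underside (the bar's lower face is at 44 mm). Same axes as the pot: the handle runs along x, outward is -x.
- seat (a point): Fixed point: centre of the copper pan's inner floor, where the pot must stand, 34 mm above the bench. Axes of the warming plate, z up; they do not turn with the pan. Pan: inner radius 46 mm, wall 3 mm, open on top, rim 56 mm above this floor. When nested the pot's underside is at this point.
- rim (a point): Fixed point: centre of the pan's mouth, level with the rim, axes as the seat. One gap in the rim, 20 mm wide, 14 mm deep, white lip and stripe below it: only there can the pot's handle sink in; elsewhere it rides 12 mm too high. The gap points within 0.42 rad of this point's -x, to either side; that angle is NOT measured: see or feel it. The pan turns only stiffly (0.6 N m).
- warmer: The blue warming plate with the copper pan it carries, fixed to the bench: housing 150 x 150 mm, 26 mm tall, hob to 30 mm. Origin at the centre of its underside, axes as the seat. The pan's own black bar handle, 14 mm wide, reaches 162 mm from the axis, its top 66 mm above the bench, 110 degrees clockwise (from above) of the rim gap.
- bigpot_center (a point): Centre (35 mm up) of another, bigger steel pot, 70 mm tall, 52 mm radius, black handle along its own -x reaching 164 mm from its axis. It does not fit the pan; bystander.
- chisel: Bystander: chisel lying on the bench, orange grip 120 mm along its -x, steel blade 120 mm along +x; origin under the ferrule.
- bottle: Bystander: white glue bottle, 56 mm diameter, 150 mm tall, standing; origin under its centre.
- sander: Bystander: cork sanding block 110 x 60 x 40 mm; origin under its centre.
- jar: Bystander: blue ceramic cup, 70 mm diameter, 90 mm tall; origin under its centre.
Things that resemble listed ones, but are neither listed nor needed, are in the scene too. Leave any pink or purple look-alike of the part that bears pot_center alone.

How it is judged:
By the outcome, as a careful person would: the job done as asked, in the order asked, and still so for the second after the job is handed in, with the robot touching nothing.
It also fails if it takes over 51 s, if anything falls off the work surface, if the arm or the gripper's body presses on something with over 40 N, if the wrist force passes 120 N, or if a joint passes its speed limit or range.

## Robot

A 6-joint arm with a two-finger parallel gripper is mounted at the origin on the work surface. World frame = base frame: x ahead of the robot, y to its left, z up, the work surface at z = 0. Lengths are in m, angles in degrees, forces in N, time in s.
With the tool pointing down it reaches from about 0.25 to 0.725 m from the base axis. Payload 9.7 kg.
Tool frame: the origin (TCP) lies midway between the tips of the shut fingers; the grasp point (between the pads) lies 19 mm behind it; z points along the fingers, y is the line along which they close (so a half turn about z gives the same grasp; the last joint's range is limited). The gripper opens to 85 mm and grips with 20 to 120 N. Pads are 22 mm wide; open, the fingers measure 114 mm over their backs; the gripper's body (76 mm by 85 mm) begins 54 mm behind the grasp point. The pads swing forward as they close: fully open they stand 13 mm farther back than shut.
Start: joints at [-65.833, 4.979, 10.078, 95.1, 0, 90], TCP at [0.225, -0.502, 0.231] pointing down, gripper open.
Joint ranges: [-179.16, 179.16], [-48.56, 103.87], [-65.8, 70.77], [-126.05, 130.52], [-82.76, 87.17], [-180, 180]. Speed limits (degrees/s): [127.2, 127.2, 147.25, 180, 180, 180].

## Interface

Orientations are given as [roll, pitch, yaw] about the fixed x, y, z axes, in that order (R = Rz(yaw) Ry(pitch) Rx(roll)).
In Python, from workcell import bot gives the robot as it stands.
- The arm moves only by the shell command python3 -m crank 'ROWS' [FORCE]. ROWS is JSON, a list of rows, each an object with "gripper": the finger opening in mm, from 0 to 85.4; "travel": the shift along the tool's x, y, z in mm, a list of three; "twist": the turn, a rotation vector about the tool's x, y, z in rad, a list of three. In form: [{"gripper": gripper, "travel": [tx, ty, tz], "twist": [rx, ry, rz]}, ...]. A call has 1 to 12 rows; each row shifts and turns the commanded pose from where the row before left it, along the tool's axes as they then stand; what a row does not reach is not made up. A row lasts 1/8 s, in which the tool goes at most 62.5 mm and 10.7 degrees, less where a joint would pass 70% of its speed; a pose out of reach is approached as far as the arm can. A call is refused whole if a number of a shift passes 62.5 or a number of a turn 0.188, either way. A call with a gripper value outside its range is refused whole. The fingers move at their own pace and stop on an object; FORCE is the grip in N (left out, the last holds). Time passes only in rows, so rows that do not move let the fingers close. It gives the time, the measured TCP pose, the force, the opening and the grip force at its end, in the units of the state.
- bot.get_obs(): the state, without advancing time (a new reading comes with each control period).
- bot.camera(name): name is "scene" or "top" or "wrist"; returns the picture (400x640x3 uint8, red, green, blue); there is no depth.
- bot.calibration(name): a dict with "vfov" (degrees; the focal length in pixels is half the picture's height over the tangent of half this angle, whatever the lens; pixels are square), "cx", "cy" (the principal point, pixels), "camera_from_world" (4x4, takes a point from world to camera coordinates). Camera axes: x right, y down, z forward; pixel columns grow to the right and rows downward; lengths in m; the calibration is good to about 2 mm. The wrist camera is an equidistant fisheye: a pixel r from the principal point sees the ray r / f radians off the axis. A picture is of the moment at which its call begins: read the wrist's pose just before it. calibration takes no time and is no camera call; for the wrist camera it gives the pose at the moment of the call.
- bot.job_done(): hands the job in; it is judged then, once.
The state is a dict: "time": time; "q": joint angles; "qd": joint speeds; "joint_efforts": joint torques, N m; "ee_pos": TCP position; "tcp_rot": TCP orientation; "wrist_force": force on the tool from outside, world axes, zero at the start; "torque": the same for the moment, N m; "opening": finger opening in m; "grasp_force": force on a finger pad.
Only numpy, scipy, OpenCV 4.12 (cv2) and the standard library are available. Lean on these libraries where they do the work, as an engineer would, in place of code of your own. Each camera call takes 0.05 s, during which the arm holds its last target. There are 200 camera calls.

## Working session

There is one attempt and no reset: what is moved stays moved. The work goes in short steps, Python scripts to look and compute and a shell command to move; the robot and the scene stay as the last step left them, time stands still between calls to the robot, and variables do not carry over. Pictures are saved under pics/ and viewed, at most 10 in all, crops included, and the job is handed in when it is done.

```bash
ls; mkdir -p pics
python3 - <<'E'
from workcell import bot
import cv2,numpy as np
for n in("top","scene"):
    im=bot.camera(n); c=bot.calibration(n)
    cv2.imwrite(f"pics/{n}0.png",im[...,::-1]); np.save(f"pics/{n}0.npy",im)
    print(n,c["vfov"],c["cx"],c["cy"],np.round(np.array(c["camera_from_world"]),3).tolist())
o=bot.get_obs();print({k:np.round(v,3).tolist() for k,v in o.items()})
E
```

```text
pics
top 43.69856293369005 312.8380293563173 197.79617247505573 [[0.001, -1.0, -0.005, 0.077], [-0.994, -0.001, -0.11, 0.529], [0.11, 0.006, -0.994, 1.575], [0.0, 0.0, 0.0, 1.0]]
scene 49.53598823099081 311.53592591422444 201.270448545211 [[-0.549, 0.836, 0.011, 0.24], [0.591, 0.397, -0.702, -0.283], [-0.591, -0.379, -0.712, 1.751], [0.0, 0.0, 0.0, 1.0]]
{'time': 0.1, 'q': [-65.834, 5.008, 10.038, 95.1, -0.001, 89.999], 'qd': [-0.128, -0.115, 0.044, 0.005, 0.014, -0.016], 'joint_efforts': [0.001, -52.156, 46.565, 0.016, -0.0, -0.0], 'ee_pos': [0.225, -0.502, 0.231], 'tcp_rot': [-179.931, 0.001, 24.167], 'wrist_force': [-0.565, -0.315, -0.347], 'torque': [0.013, -0.089, -0.008], 'grasp_force': 0.0, 'opening': 0.085}
```

View pics/top0.png

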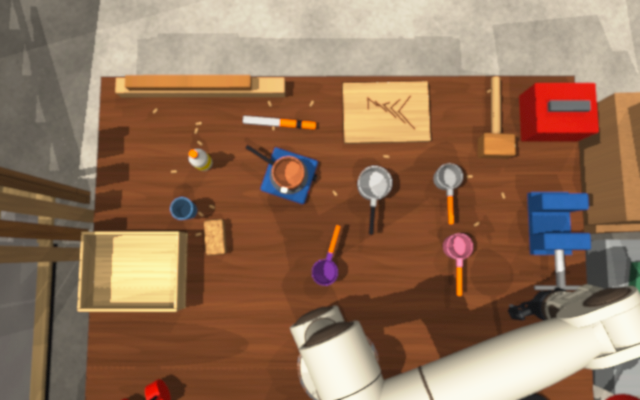

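View pics/scene0.png

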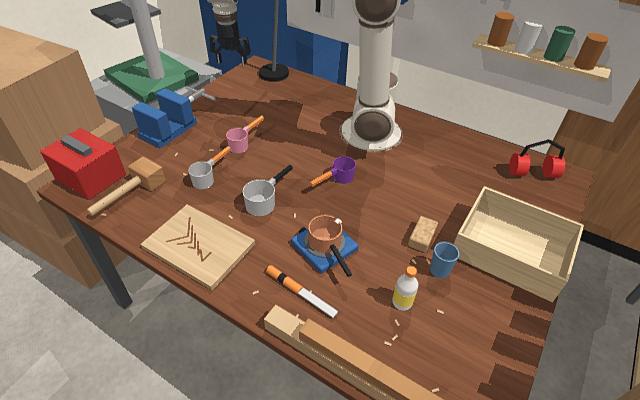

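```bash
cat > h.py <<'E'
import numpy as np,cv2
from workcell import bot
def ray(c,uv):
    f=200/np.tan(np.radians(c["vfov"]/2)); T=np.array(c["camera_from_world"])
    d=np.array([(uv[0]-c["cx"])/f,(uv[1]-c["cy"])/f,1.])
    if c.get("fish"):
        r=np.hypot(d[0],d[1])+1e-12; d=np.array([d[0]/r*np.sin(r),d[1]/r*np.sin(r),np.cos(r)])
    R=T[:3,:3]; return -R.T@T[:3,3], R.T@(d/np.linalg.norm(d))
def plane(c,uv,z):
    o,d=ray(c,uv); return o+d*(z-o[2])/d[2]
def tri(*cu):
    A=np.zeros((3,3));b=np.zeros(3);L=[]
    for c,uv in cu:
        o,d=ray(c,uv);P=np.eye(3)-np.outer(d,d);A+=P;b+=P@o;L.append((o,P))
    x=np.linalg.solve(A,b); return x,[round(1e3*np.linalg.norm(P@(x-o)),1) for o,P in L]
def blobs(im,lo,hi,box,n=20):
    x0,y0,x1,y1=box; h=cv2.cvtColor(im,cv2.COLOR_RGB2HSV); m=cv2.inRange(h,np.array(lo),np.array(hi)); k=np.zeros_like(m);k[y0:y1,x0:x1]=255
    m&=k; N,l,s,cc=cv2.connectedComponentsWithStats(m)
    return [(s[i][4],cc[i].round(1),s[i][:4].tolist(),(l==i).astype(np.uint8)) for i in range(1,N) if s[i][4]>=n]
E
python3 - <<'E'
from h import *
T=np.load("pics/top0.npy");S=np.load("pics/scene0.npy");ct=bot.calibration("top");cs=bot.calibration("scene")
O=((5,150,120),(20,255,255))
def show(n,b):
    for x in b: print(n,x[0],x[1],x[2])
show("potT",blobs(T,*O,(430,185,470,230)));show("potS",blobs(S,*O,(200,140,235,170),8))
show("blueT",blobs(T,(100,120,60),(120,255,255),(250,140,330,210)))
show("whiteT",blobs(T,(0,0,190),(179,60,255),(270,175,300,200),3));show("whiteS",blobs(S,(0,0,190),(179,60,255),(325,212,350,235),3))
show("copT",blobs(T,(3,90,60),(14,255,255),(268,150,310,195)))
a=cv2.resize(T[140:240,240:480],None,fx=3.3,fy=3.3,interpolation=2); b=cv2.resize(S[130:280,180:370],None,fx=2,fy=2,interpolation=2)
can=np.zeros((640-40,800,3),np.uint8);can[:a.shape[0],:a.shape[1]]=a[:, :800]; can[300+30:,:380]=b[:270]
cv2.imwrite("pics/c1.png",can[...,::-1])
E
```

```text
potT 41 [464.8 190.7] [460, 189, 10, 5]
potT 517 [442.6 215. ] [430, 196, 25, 34]
potT 36 [432.7 201.2] [430, 198, 8, 7]
potS 123 [221.3 153.6] [212, 146, 19, 17]
blueT 818 [290.1 177.1] [261, 148, 56, 55]
whiteT 30 [283.6 189.6] [281, 187, 7, 6]
whiteS 22 [337.9 220.6] [335, 219, 7, 4]
copT 29 [269.2 153.3] [268, 150, 5, 9]
copT 84 [302. 152.] [289, 150, 21, 7]
copT 857 [288.1 172.5] [272, 157, 33, 33]
```

View pics/c1.png

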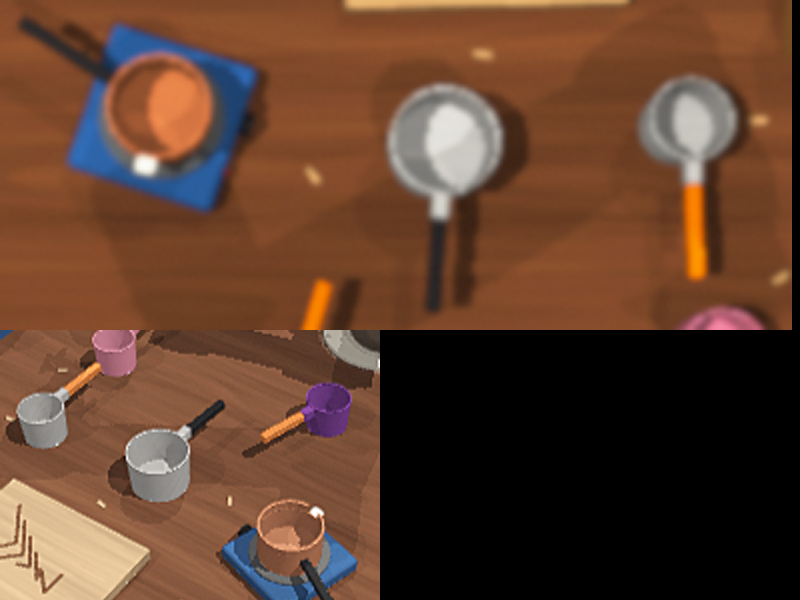

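Run:
```python
from h import *
T=np.load("pics/top0.npy");S=np.load("pics/scene0.npy");ct=bot.calibration("top");cs=bot.calibration("scene")
O=((8,215,200),(25,255,255))
for n,im,bx in(("T",T,(435,185,470,232)),("S",S,(200,140,235,170))):
    for b in blobs(im,*O,bx,8):
        p=cv2.findNonZero(b[3]); r=cv2.minAreaRect(p); print(n,b[0],b[1],b[2],r)
        v=cv2.boxPoints(r); v=v[np.argsort(v[:,1])]; e=[(v[0]+v[1])/2,(v[2]+v[3])/2]
        if n=="T": et=e; mt=b[1]
        else: es=e; ms=b[1]
print("handle mid",tri((ct,mt),(cs,ms)))
for e in et: print("end@.052",plane(ct,e,.052))
print("pot rim T",plane(ct,(449.7,175.8),.062))
print("lip",tri((ct,(283.6,189.6)),(cs,(337.9,220.6))))
print("pan rim T",plane(ct,(288.2,172.4),.09), "S",plane(cs,(180+291/2,130+195/2),.09))
b=blobs(T,(100,120,60),(120,255,255),(250,140,330,210))[0]; r=cv2.minAreaRect(cv2.findNonZero(b[3]));print(r)
print([plane(ct,v,.026).round(3).tolist() for v in cv2.boxPoints(r)],plane(ct,r[0],.026))
```

```text
T 135 [450.2 210.2] [448, 197, 6, 27] ((450.5, 210.0), (26.0, 5.0), 90.0)Traceback (most recent call last):
  File "<stdin>", line 10, in <module>
NameError: name 'ms' is not defined. Did you mean: 'cs'?
```

Run:
```python
from h import *
T=np.load("pics/top0.npy");S=np.load("pics/scene0.npy");ct=bot.calibration("top");cs=bot.calibration("scene")
for n,im,bx,O in(("T",T,(435,185,470,232),((8,215,200),(25,255,255))),("S",S,(200,140,235,170),((5,150,120),(20,255,255)))):
    for b in blobs(im,*O,bx,30):
        vx,vy,x0,y0=cv2.fitLine(cv2.findNonZero(b[3]),2,0,.01,.01).ravel(); print(n,b[0],b[1],b[2],vx,vy)
        if n=="T": mt=b[1];lt=np.array([vx,vy])
        else: ms=b[1]
print("handle mid",tri((ct,mt),(cs,ms)))
a,b=plane(ct,mt-lt*10,.052),plane(ct,mt+lt*10,.052); d=a-b; print("mid@.052",plane(ct,mt,.052),"handle yaw (pot +x)",np.degrees(np.arctan2(d[1],d[0])))
print("pot rim T",plane(ct,(449.7,175.8),.062))
print("lip",tri((ct,(283.6,189.6)),(cs,(337.9,220.6))))
print("pan rim T",plane(ct,(288.2,172.4),.09), "S",plane(cs,(180+291/2,130+195/2),.09))
b=blobs(T,(100,120,60),(120,255,255),(250,140,330,210))[0]; r=cv2.minAreaRect(cv2.findNonZero(b[3]));print(r)
print([plane(ct,v,.026).round(3).tolist() for v in cv2.boxPoints(r)],plane(ct,r[0],.026))
```

```text
T 135 [450.2 210.2] [448, 197, 6, 27] 0.04521576 0.99897724
S 123 [221.3 153.6] [212, 146, 19, 17] 0.7897953 -0.61337054
handle mid (array([ 0.48756303, -0.3571121 ,  0.04928592]), [np.float64(0.1), np.float64(0.1)])
mid@.052 [ 0.48726838 -0.35628532  0.052     ] handle yaw (pot +x) 0.9363762005154013
pot rim T [ 0.5955447  -0.35513515  0.062     ]
lip (array([0.5502074 , 0.16883137, 0.07150124]), [np.float64(0.5), np.float64(0.5)])
pan rim T [0.60161126 0.15417205 0.09      ] S [0.60888392 0.15992351 0.09      ]
((289.0500183105469, 175.35000610351562), (45.853023529052734, 44.90433883666992), 18.434947967529297)
[[0.556, 0.248, 0.026], [0.696, 0.203, 0.026], [0.649, 0.061, 0.026], [0.509, 0.107, 0.026]] [0.60230641 0.15490988 0.026     ]
```

```bash
python3 -m crank '[{"gripper":85,"travel":[40,-2,8],"twist":[0,0,0]},{"gripper":85,"travel":[40,-2,8],"twist":[0,0,0]},{"gripper":85,"travel":[40,-2,8],"twist":[0,0,0]},{"gripper":85,"travel":[40,-2,8],"twist":[0,0,0]},{"gripper":85,"travel":[40,-2,8],"twist":[0,0,0]},{"gripper":85,"travel":[40,-2,8],"twist":[0,0,0]},{"gripper":85,"travel":[40,-2,8],"twist":[0,0,0]},{"gripper":85,"travel":[40,-2,8],"twist":[0,0,0]},{"gripper":85,"travel":[0,0,0],"twist":[0,0,0.134]},{"gripper":85,"travel":[0,0,0],"twist":[0,0,0.134]},{"gripper":85,"travel":[0,0,0],"twist":[0,0,0.134]},{"gripper":85,"travel":[0,0,0],"twist":[0,0,0]}]' 40
python3 - <<'E'
from h import *
o=bot.get_obs();c=bot.calibration("wrist");im=bot.camera("wrist");np.save("pics/w1.npy",im);cv2.imwrite("pics/w1.png",im[...,::-1]);import pickle;pickle.dump((o,c),open("pics/w1.pkl","wb"))
print(o["ee_pos"],o["tcp_rot"],o["q"],c["vfov"])
E
```

```text
time: 1.6
ee_pos: [0.5105, -0.3561, 0.1668]
tcp_rot: [-180.0, 0.0, 1.2]
wrist_force: [-0.7, 0.2, 0.1]
opening: 0.085
grasp_force: 0.0
[ 0.51046662 -0.35608791  0.16683196] [-1.79975092e+02  3.69742349e-02  1.18795693e+00] [-3.48978456e+01  1.42602177e+01  1.34738415e+01  8.92581749e+01
 -1.64833408e-03  1.43914206e+02] 65.70646984690485
```

View pics/w1.png

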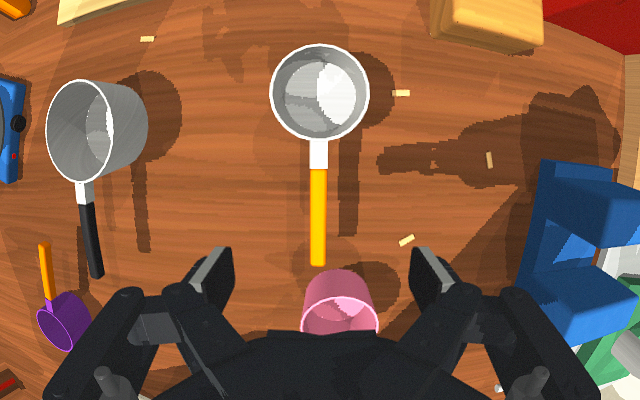

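Run:
```python
from h import *
import pickle
o,c=pickle.load(open("pics/w1.pkl","rb"));c["fish"]=1;im=np.load("pics/w1.npy");ct=bot.calibration("top");cs=bot.calibration("scene")
b=max(blobs(im,(12,200,150),(30,255,255),(295,150,345,275),50),key=lambda b:b[0]);print(b[:3])
p=cv2.findNonZero(b[3]);P=np.array([plane(c,q,.060) for q in p.reshape(-1,2)])
print("orange ext x",P[:,0].min(),P[:,0].max(),"y mean",P[:,1].mean()); s=np.polyfit(P[:,0],P[:,1],1);print("yaw",np.degrees(np.arctan(s[0])),"y at .51",np.polyval(s,.51))
print("mid tri",tri((c,b[1]),(ct,(450.2,210.2)),(cs,(221.3,153.6))))
# rim: bright ring outer contour
h=cv2.cvtColor(im,cv2.COLOR_RGB2HSV);m=cv2.inRange(h,np.array((0,0,60)),np.array((179,60,255)));k=np.zeros_like(m);k[30:160,255:385]=255;m&=k
m=cv2.morphologyEx(m,cv2.MORPH_OPEN,np.ones((25,25)));C=max(cv2.findContours(m,0,1)[0],key=cv2.contourArea);C=C.reshape(-1,2)
Q=np.array([plane(c,q,.062)[:2] for q in C]);Q32=Q.astype(np.float32)
(x,y),r=cv2.minEnclosingCircle(Q32);A=np.c_[2*Q,np.ones(len(Q))];z=np.linalg.lstsq(A,(Q**2).sum(1),rcond=None)[0];print("rim",x,y,r,"fit",z[:2],np.sqrt(z[2]+z[0]**2+z[1]**2))
```

```text
(np.int32(1648), array([317.8, 216.4]), [309, 169, 19, 98])
orange ext x 0.44650970605838747 0.535064708640865 y mean -0.35369612028749364
yaw 0.5579233200267131 y at .51 -0.3535337143639625
mid tri (array([ 0.48904705, -0.35530843,  0.05058711]), [np.float64(2.4), np.float64(2.1), np.float64(0.5)])
rim 0.5975514054298401 -0.35289686918258667 0.040046319365501404 fit [ 0.59763964 -0.3528228 ] 0.039096960435116034
```

```bash
python3 -m crank '[{"gripper":85,"travel":[0,-50,0],"twist":[0,0,0]},{"gripper":85,"travel":[0,-50,0],"twist":[0,0,0]},{"gripper":85,"travel":[0,-50,0],"twist":[0,0,0]},{"gripper":85,"travel":[0,-50,0],"twist":[0,0,0]},{"gripper":85,"travel":[0,-50,0],"twist":[0,0,-0.1]},{"gripper":85,"travel":[0,-50,0],"twist":[0,0,-0.1]},{"gripper":85,"travel":[0,-50,0],"twist":[0,0,-0.1]},{"gripper":85,"travel":[0,-50,0],"twist":[0,0,0]},{"gripper":85,"travel":[0,-50,-10],"twist":[0,0,0]},{"gripper":85,"travel":[-10,-30,-20],"twist":[0,0,0]},{"gripper":85,"travel":[0,0,0],"twist":[0,0,0]}]'
python3 - <<'E'
from h import *
o=bot.get_obs();c=bot.calibration("wrist");im=bot.camera("wrist");np.save("pics/w2.npy",im);cv2.imwrite("pics/w2.png",im[...,::-1]);import pickle;pickle.dump((o,c),open("pics/w2.pkl","wb"))
print(o["ee_pos"],o["tcp_rot"],o["q"])
E
```

```text
time: 3.02
ee_pos: [0.4381, 0.114, 0.1988]
tcp_rot: [-180.0, -0.1, 18.6]
wrist_force: [0.2, -0.3, -0.7]
opening: 0.0847
grasp_force: 0.0
[0.43808506 0.11397224 0.19883435] [-1.79999845e+02 -1.48063699e-01  1.86472006e+01] [ 1.45760913e+01 -9.00628203e+00 -7.11390218e+00  9.17447007e+01
  1.06658459e-02  1.75928904e+02]
```

View pics/w2.png

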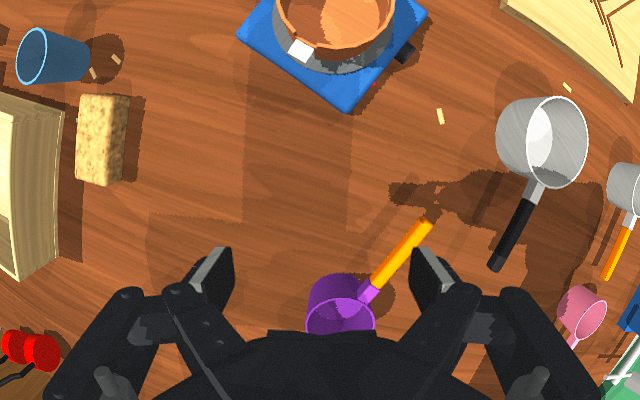

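```bash
python3 -m crank '[{"gripper":85,"travel":[40,0,0],"twist":[0,0,0]},{"gripper":85,"travel":[40,0,0],"twist":[0,0,0]},{"gripper":85,"travel":[0,0,0],"twist":[0,0,0]},{"gripper":85,"travel":[0,0,0],"twist":[0,0,0]}]'
python3 - <<'E'
from h import *
o=bot.get_obs();c=bot.calibration("wrist");im=bot.camera("wrist");np.save("pics/w3.npy",im);cv2.imwrite("pics/w3.png",cv2.resize(im[0:260,190:450],None,fx=2.2,fy=2.2)[...,::-1]);import pickle;pickle.dump((o,c),open("pics/w3.pkl","wb"))
print(o["ee_pos"],o["tcp_rot"],o["q"])
E
```

```text
time: 3.58
ee_pos: [0.5142, 0.1367, 0.1964]
tcp_rot: [180.0, 0.1, 18.3]
wrist_force: [-0.4, 0.5, -0.3]
opening: 0.0852
grasp_force: 0.0
[0.51416782 0.13667647 0.1963878 ] [1.79999367e+02 1.03581558e-01 1.83150806e+01] [ 1.48898113e+01  2.01460175e+00  3.09179266e+00  9.11805496e+01
 -6.82023416e-03  1.76574736e+02]
```

View pics/w3.png

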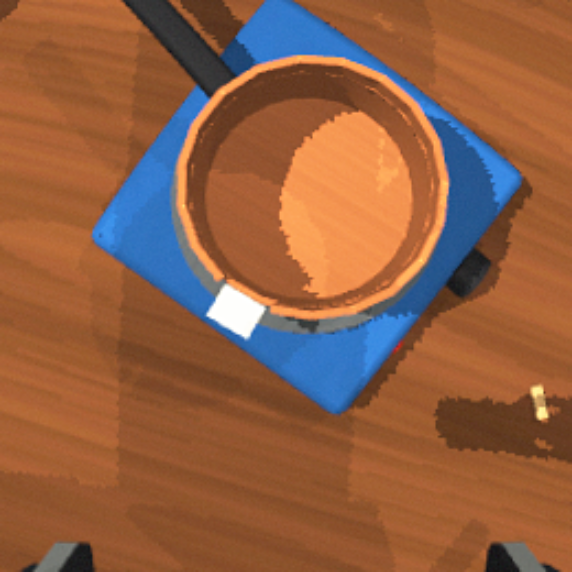

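Run:
```python
from h import *
import pickle
o,c=pickle.load(open("pics/w3.pkl","rb"));c["fish"]=1;im=np.load("pics/w3.npy")
U=lambda p:np.array(p)/2.2+[190,0]
Q=np.array([plane(c,U(p),.090)[:2] for p in [(308,57),(177,190),(447,185),(320,318),(405,285),(220,92),(400,88)]])
A=np.c_[2*Q,np.ones(len(Q))];z=np.linalg.lstsq(A,(Q**2).sum(1),rcond=None)[0];ctr=z[:2];print("pan",ctr,"R",np.sqrt(z[2]+ctr@ctr), "res",1e3*(np.linalg.norm(Q-ctr,axis=1)-.049))
b=max(blobs(im,(0,0,200),(179,40,255),(270,115,325,165),20),key=lambda b:b[0]);print(b[:3])
v=cv2.boxPoints(cv2.minAreaRect(cv2.findNonZero(b[3])));print(((v-[190,0])*2.2).round())
for n,z_,p in(("L",.076,(222,283)),("R",.076,(266,312)),("L90",.09,(222,283)),("R90",.09,(266,312)),("oL",.07,(208,314)),("oR",.07,(250,339))):
    d=plane(c,U(p),z_)[:2]-ctr;print(n,1e3*np.linalg.norm(d),np.degrees(np.arctan2(d[1],d[0])))
# height check with top
print(tri((c,U((312,187))),(bot.calibration("top"),(288.2,172.4))))
B=max(blobs(im,(100,140,60),(120,255,255),(190,0,450,200),200),key=lambda b:b[0]);r=cv2.minAreaRect(cv2.findNonZero(B[3]))
V=np.array([plane(c,U(p),.026)[:2] for p in[(97,235),(337,411),(520,178)]]);print(V, np.degrees(np.arctan2(*(V[1]-V[0])[::-1])),(V[0]+V[2])/2)
```

```text
pan [0.60538491 0.15718972] R 0.04904072749890089 res [-0.13840826  0.3055857  -0.05619041 -0.29201606  0.312787   -0.0663128
  0.21619495]
(np.int32(362), array([296.9, 141.1]), [284, 129, 27, 25])
[[205. 314.]
 [224. 282.]
 [265. 307.]
 [246. 339.]]
L 50.03672417950678 154.71764528586314
R 50.820049260009604 178.00640468986
L90 48.65749318369795 155.3721535368513
R90 49.51125242299093 178.01075535103672
oL 63.59698313808923 158.36700121669594
oR 63.735413693414124 175.94771199785816
(array([0.61023594, 0.15726652, 0.0361434 ]), [np.float64(0.1), np.float64(0.1)])
[[0.5612707  0.24566554]
 [0.51596944 0.11290549]
 [0.65030824 0.06725462]] -108.84100527838503 [0.60578947 0.15646008]
```

```bash
python3 -m crank '[{"gripper":85,"travel":[-13,39,0],"twist":[0,0,0]},{"gripper":85,"travel":[-13,39,0],"twist":[0,0,0]},{"gripper":85,"travel":[-13,39,0],"twist":[0,0,0]},{"gripper":85,"travel":[-13,39,0],"twist":[0,0,0]},{"gripper":85,"travel":[-13,39,0],"twist":[0,0,0]},{"gripper":85,"travel":[-13,39,0],"twist":[0,0,0]},{"gripper":85,"travel":[-13,39,0],"twist":[0,0,0]},{"gripper":85,"travel":[-13,39,0],"twist":[0,0,0]},{"gripper":85,"travel":[-13,39,0],"twist":[0,0,0]},{"gripper":85,"travel":[-13,39,0],"twist":[0,0,0]},{"gripper":85,"travel":[-13,39,0],"twist":[0,0,0]},{"gripper":85,"travel":[-14,37,0],"twist":[0,0,0]}]'
python3 -m crank '[{"gripper":85,"travel":[0,0,0],"twist":[0,0,-0.178]},{"gripper":85,"travel":[0,0,0],"twist":[0,0,-0.178]},{"gripper":85,"travel":[0,0,0],"twist":[0,0,-0.178]},{"gripper":85,"travel":[0,0,0],"twist":[0,0,-0.178]},{"gripper":85,"travel":[0,0,0],"twist":[0,0,-0.178]},{"gripper":85,"travel":[0,0,0],"twist":[0,0,-0.178]},{"gripper":85,"travel":[0,0,0],"twist":[0,0,-0.178]},{"gripper":85,"travel":[0,0,0],"twist":[0,0,-0.178]},{"gripper":85,"travel":[0,0,0],"twist":[0,0,-0.178]},{"gripper":85,"travel":[0,0,0],"twist":[0,0,-0.178]},{"gripper":85,"travel":[0,0,0],"twist":[0,0,-0.178]},{"gripper":85,"travel":[0,0,0],"twist":[0,0,-0.178]}]'
python3 -m crank '[{"gripper":85,"travel":[0,0,0],"twist":[0,0,-0.178]},{"gripper":85,"travel":[0,0,0],"twist":[0,0,-0.178]},{"gripper":85,"travel":[0,0,0],"twist":[0,0,-0.178]},{"gripper":85,"travel":[0,0,0],"twist":[0,0,-0.17]},{"gripper":85,"travel":[0,0,0],"twist":[0,0,0]},{"gripper":85,"travel":[0,0,0],"twist":[0,0,0]}]'
```

```text
time: 5.12
ee_pos: [0.5108, -0.3555, 0.1979]
tcp_rot: [180.0, -0.0, 18.3]
wrist_force: [0.4, -0.2, -0.1]
opening: 0.0849
grasp_force: 0.0
time: 6.62
ee_pos: [0.5109, -0.3541, 0.1979]
tcp_rot: [-180.0, 0.0, 141.0]
wrist_force: [0.0, 0.0, -0.1]
opening: 0.0849
grasp_force: 0.0
time: 7.38
ee_pos: [0.5114, -0.3541, 0.1977]
tcp_rot: [-180.0, 0.0, -179.2]
wrist_force: [0.4, -0.6, -0.7]
opening: 0.0847
grasp_force: 0.0
```

```bash
python3 -m crank '[{"gripper":85,"travel":[0,0,30],"twist":[0,0,0]},{"gripper":85,"travel":[0,0,30],"twist":[0,0,0]},{"gripper":85,"travel":[0,0,30],"twist":[0,0,0]},{"gripper":85,"travel":[0,0,25],"twist":[0,0,0]},{"gripper":85,"travel":[0,0,20],"twist":[0,0,0]},{"gripper":85,"travel":[0,0,15],"twist":[0,0,0]},{"gripper":85,"travel":[0,0,14],"twist":[0,0,0]},{"gripper":85,"travel":[0,0,0],"twist":[0,0,0]}]'
python3 -m crank '[{"gripper":40,"travel":[0,0,0],"twist":[0,0,0]},{"gripper":25,"travel":[0,0,0],"twist":[0,0,0]},{"gripper":20,"travel":[0,0,0],"twist":[0,0,0]},{"gripper":20,"travel":[0,0,0],"twist":[0,0,0]}]' 60
python3 -m crank '[{"gripper":10,"travel":[0,0,0],"twist":[0,0,0]},{"gripper":5,"travel":[0,0,0],"twist":[0,0,0]},{"gripper":5,"travel":[0,0,0],"twist":[0,0,0]},{"gripper":5,"travel":[0,0,0],"twist":[0,0,0]}]' 80
```

```text
time: 8.38
ee_pos: [0.5113, -0.3538, 0.0323]
tcp_rot: [180.0, -0.1, -179.0]
wrist_force: [0.2, -0.8, 1.2]
opening: 0.0852
grasp_force: 0.0
time: 8.88
ee_pos: [0.5119, -0.3542, 0.0335]
tcp_rot: [-180.0, 0.0, -179.0]
wrist_force: [0.6, 0.2, -0.1]
opening: 0.0201
grasp_force: 0.0
time: 9.38
ee_pos: [0.5118, -0.3542, 0.0335]
tcp_rot: [-180.0, 0.0, -179.0]
wrist_force: [-2.8, 1.2, 4.1]
opening: 0.0129
grasp_force: 78.1
```

```bash
python3 -m crank '[{"gripper":5,"travel":[0,0,-10],"twist":[0,0,0]},{"gripper":5,"travel":[0,0,-20],"twist":[0,0,0]},{"gripper":5,"travel":[0,0,-25],"twist":[0,0,0]},{"gripper":5,"travel":[0,0,-25],"twist":[0,0,0]},{"gripper":5,"travel":[0,0,-25],"twist":[0,0,0]},{"gripper":5,"travel":[0,0,-20],"twist":[0,0,0]},{"gripper":5,"travel":[0,0,0],"twist":[0,0,0]},{"gripper":5,"travel":[0,0,0],"twist":[0,0,0]}]' 110
python3 - <<'E'
from h import *
o=bot.get_obs();print(o["wrist_force"],o["torque"],o["opening"])
im=bot.camera("scene");t=bot.camera("top");
can=np.hstack([cv2.resize(im[90:220,150:280],None,fx=3,fy=3),cv2.resize(t[130:260,400:530],None,fx=3,fy=3)]);cv2.imwrite("pics/g1.png",can[...,::-1])
E
```

```text
time: 10.38
ee_pos: [0.5116, -0.354, 0.1578]
tcp_rot: [180.0, -0.0, -179.0]
wrist_force: [0.5, 0.5, -4.7]
opening: 0.0122
grasp_force: 107.6
[ 0.48591949  0.50980049 -4.69159739] [-0.02201045  0.25614592 -0.0504753 ] 0.012150489490021772
```

View pics/g1.png

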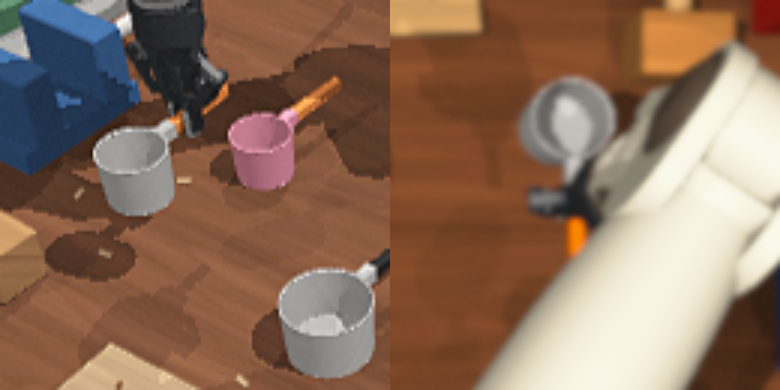

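```bash
python3 -m crank '[{"gripper":5,"travel":[0,20,0],"twist":[0,0,0]},{"gripper":5,"travel":[-2,35,0],"twist":[0,0,0]},{"gripper":5,"travel":[-2,45,0],"twist":[0,0,0]},{"gripper":5,"travel":[-2,45,0],"twist":[0,0,0]},{"gripper":5,"travel":[-2,45,0],"twist":[0,0,0]},{"gripper":5,"travel":[-2,45,0],"twist":[0,0,0]},{"gripper":5,"travel":[-2,45,0],"twist":[0,0,0]},{"gripper":5,"travel":[-2,45,0],"twist":[0,0,0]},{"gripper":5,"travel":[-2,45,0],"twist":[0,0,0]},{"gripper":5,"travel":[-2,45,0],"twist":[0,0,0]},{"gripper":5,"travel":[-2,45,0],"twist":[0,0,0]},{"gripper":5,"travel":[0,35,0],"twist":[0,0,0]}]'
python3 -m crank '[{"gripper":5,"travel":[0,25,0],"twist":[0,0,0]},{"gripper":5,"travel":[0,11,0],"twist":[0,0,0]},{"gripper":5,"travel":[0,0,0],"twist":[0,0,0.063]},{"gripper":5,"travel":[0,0,0],"twist":[0,0,0.063]},{"gripper":5,"travel":[0,0,0],"twist":[0,0,0.063]},{"gripper":5,"travel":[0,0,0],"twist":[0,0,0.063]},{"gripper":5,"travel":[0,0,0],"twist":[0,0,0]},{"gripper":5,"travel":[0,0,0],"twist":[0,0,0]}]'
python3 - <<'E'
from h import *
o=bot.get_obs();print(o["ee_pos"],o["tcp_rot"],o["wrist_force"],o["torque"])
im=bot.camera("scene");t=bot.camera("top");np.save("pics/t2.npy",t);np.save("pics/s2.npy",im)
can=np.hstack([cv2.resize(im[170:290,270:390],None,fx=3.3,fy=3.3),cv2.resize(t[120:240,230:350],None,fx=3.3,fy=3.3)]);cv2.imwrite("pics/g2.png",can[...,::-1])
E
```

```text
time: 11.98
ee_pos: [0.5217, 0.1435, 0.1579]
tcp_rot: [180.0, -0.0, -178.9]
wrist_force: [0.5, 0.1, -3.5]
opening: 0.0121
grasp_force: 107.7
time: 12.98
ee_pos: [0.5219, 0.177, 0.1582]
tcp_rot: [-180.0, -0.0, 166.7]
wrist_force: [-0.1, -0.1, -3.3]
opening: 0.0118
grasp_force: 107.7
[0.52194365 0.17697071 0.15823206] [-1.79998730e+02 -8.52818947e-03  1.66666089e+02] [-0.07819745 -0.08529785 -3.33129531] [ 0.10266334  0.24381677 -0.03440806]
```

View pics/g2.png

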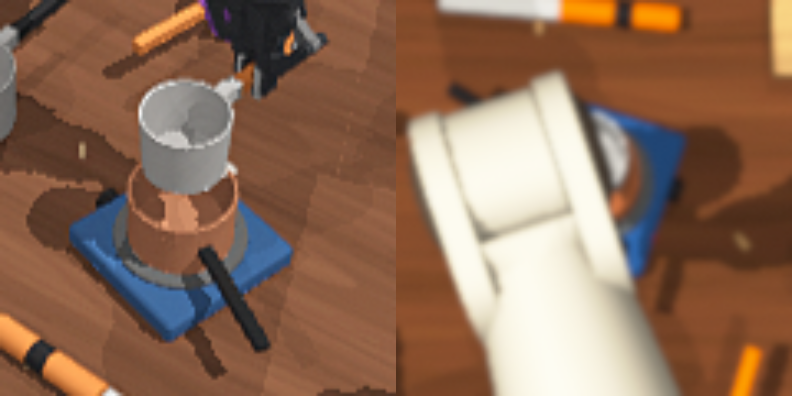

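```bash
python3 - <<'E'
from h import *
c=bot.calibration("scene")
print(plane(c,(326.4,206.4),.1867),plane(c,(325.5,227.6),.09))
E
python3 -m crank '[{"gripper":5,"travel":[0,0,10],"twist":[0,0,0]},{"gripper":5,"travel":[0,0,10],"twist":[0,0,0]},{"gripper":5,"travel":[0,0,8],"twist":[0,0,0]},{"gripper":5,"travel":[0,0,0],"twist":[0,0,0]}]'
```

```text
[0.61575403 0.16322444 0.1867    ] [0.60921252 0.16012873 0.09      ]
time: 13.58
ee_pos: [0.5216, 0.177, 0.1292]
tcp_rot: [-179.9, -0.1, 166.6]
wrist_force: [0.8, -0.1, -2.0]
opening: 0.0117
grasp_force: 107.6
```

Run:
```python
from h import *
c=bot.calibration("scene");im=bot.camera("scene");o=bot.get_obs()
T=np.array(c["camera_from_world"]);f=200/np.tan(np.radians(c["vfov"]/2))
def proj(P):
    q=P@T[:3,:3].T+T[:3,3];return q[:,:2]/q[:,2:]*f+[c["cx"],c["cy"]]
a=np.linspace(0,6.283,200);yaw=np.radians(o["tcp_rot"][2]);p=np.array(o["ee_pos"]);ctr=p[:2]-.0858*np.array([np.cos(yaw),np.sin(yaw)]);ub=p[2]-.0335
print("expected pot",ctr,ub)
for n,r,z,cc in(("rim",.04,ub+.062,ctr),("foot",.037,ub,ctr),("pan",.049,.09,(.6054,.1572))):
    q=proj(np.c_[cc[0]+r*np.cos(a),cc[1]+r*np.sin(a),z+0*a]);print(n,"cols",q[:,0].min(),q[:,0].max(),"rows",q[:,1].min(),q[:,1].max())
h=cv2.cvtColor(im,cv2.COLOR_RGB2HSV);m=cv2.inRange(h,np.array((0,0,70)),np.array((179,50,255)));k=np.zeros_like(m);k[185:260,295:365]=255;m=cv2.morphologyEx(m&k,cv2.MORPH_OPEN,np.ones((5,5)))
C=max(cv2.findContours(m,0,1)[0],key=cv2.contourArea);print("seen",cv2.boundingRect(C))
cv2.imwrite("pics/g3.png",cv2.resize(im[180:280,280:380],None,fx=5.5,fy=5.5,interpolation=0)[...,::-1])
```

```text
expected pot [0.6053667  0.15721834] 0.09639837254218919
rim cols 311.9812823535913 340.38557963455855 rows 200.22373286330838 220.8698741122937
foot cols 312.752690035607 338.10856795937303 rows 215.5911176245093 234.6204368057145
pan cols 308.61354625156497 342.0780182161853 rows 214.10652309566896 239.30400784336044
seen (312, 201, 30, 34)
```

View pics/g3.png

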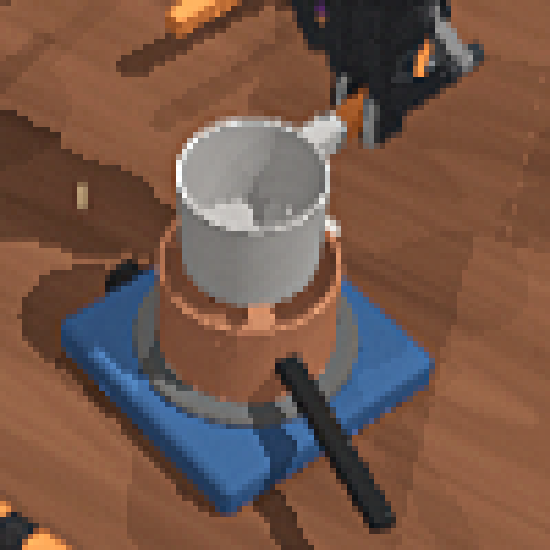

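```bash
python3 -m crank '[{"gripper":5,"travel":[0,0,8],"twist":[0,0,0]},{"gripper":5,"travel":[0,0,8],"twist":[0,0,0]},{"gripper":5,"travel":[0,0,8],"twist":[0,0,0]},{"gripper":5,"travel":[0,0,8],"twist":[0,0,0]},{"gripper":5,"travel":[0,0,8],"twist":[0,0,0]},{"gripper":5,"travel":[0,0,4],"twist":[0,0,0]},{"gripper":5,"travel":[0,0,0],"twist":[0,0,0]}]'
python3 -m crank '[{"gripper":5,"travel":[0,0,2],"twist":[0,0,0]},{"gripper":5,"travel":[0,0,2],"twist":[0,0,0]},{"gripper":5,"travel":[0,0,2],"twist":[0,0,0]},{"gripper":5,"travel":[0,0,2],"twist":[0,0,0]},{"gripper":5,"travel":[0,0,0],"twist":[0,0,0]}]'
```

```text
time: 14.5
ee_pos: [0.522, 0.1771, 0.086]
tcp_rot: [-180.0, -0.0, 166.6]
wrist_force: [-0.4, 1.0, -4.3]
opening: 0.0121
grasp_force: 107.7
time: 15.12
ee_pos: [0.522, 0.1771, 0.0781]
tcp_rot: [-180.0, -0.0, 166.6]
wrist_force: [0.2, 0.8, -3.1]
opening: 0.0122
grasp_force: 107.7
```

```bash
python3 -m crank '[{"gripper":5,"travel":[0,0,2],"twist":[0,0,0]},{"gripper":5,"travel":[0,0,2],"twist":[0,0,0]},{"gripper":5,"travel":[0,0,2],"twist":[0,0,0]},{"gripper":5,"travel":[0,0,0],"twist":[0,0,0]}]'
python3 -m crank '[{"gripper":5,"travel":[0,0,1],"twist":[0,0,0]},{"gripper":5,"travel":[0,0,1],"twist":[0,0,0]},{"gripper":5,"travel":[0,0,1],"twist":[0,0,0]},{"gripper":5,"travel":[0,0,0],"twist":[0,0,0]}]'
```

```text
time: 15.62
ee_pos: [0.522, 0.1771, 0.0721]
tcp_rot: [-180.0, -0.0, 166.6]
wrist_force: [-0.2, -0.5, -2.9]
opening: 0.0124
grasp_force: 107.7
time: 16.12
ee_pos: [0.5221, 0.1771, 0.0692]
tcp_rot: [-180.0, -0.0, 166.6]
wrist_force: [-0.9, -0.6, -4.2]
opening: 0.0122
grasp_force: 107.7
```

Handle is in the gap with no contact force; about 1.7 mm to the floor.

```bash
python3 -m crank '[{"gripper":5,"travel":[0,0,0.7],"twist":[0,0,0]},{"gripper":5,"travel":[0,0,0.5],"twist":[0,0,0]},{"gripper":5,"travel":[0,0,0],"twist":[0,0,0]},{"gripper":5,"travel":[0,0,0],"twist":[0,0,0]}]'
python3 -m crank '[{"gripper":5,"travel":[0,0,0.5],"twist":[0,0,0]},{"gripper":5,"travel":[0,0,0],"twist":[0,0,0]},{"gripper":5,"travel":[0,0,0],"twist":[0,0,0]}]'
python3 -c "
from workcell import bot
o=bot.get_obs();print(o['ee_pos'],o['wrist_force'],o['torque'])"
```

```text
time: 16.62
ee_pos: [0.5222, 0.1772, 0.0682]
tcp_rot: [180.0, 0.0, 166.6]
wrist_force: [-1.0, 0.2, -3.0]
opening: 0.0121
grasp_force: 107.8
time: 17.0
ee_pos: [0.5221, 0.1773, 0.0677]
tcp_rot: [180.0, 0.0, 166.6]
wrist_force: [-2.1, 1.9, -1.2]
opening: 0.0122
grasp_force: 108.2
[0.52210122 0.17725287 0.06772772] [-2.09155301  1.85779886 -1.20266305] [0.08571781 0.40987002 0.00136188]
```

```bash
python3 -m crank '[{"gripper":5,"travel":[0,0,0.5],"twist":[0,0,0]},{"gripper":5,"travel":[0,0,0],"twist":[0,0,0]},{"gripper":5,"travel":[0,0,0],"twist":[0,0,0]}]'
python3 -m crank '[{"gripper":5,"travel":[0,0,0.5],"twist":[0,0,0]},{"gripper":5,"travel":[0,0,0],"twist":[0,0,0]},{"gripper":5,"travel":[0,0,0],"twist":[0,0,0]}]'
python3 -c "
from workcell import bot
o=bot.get_obs();print(o['ee_pos'],o['wrist_force'],o['torque'])"
```

```text
time: 17.38
ee_pos: [0.5221, 0.1773, 0.0676]
tcp_rot: [180.0, 0.0, 166.6]
wrist_force: [-4.1, 0.5, 6.2]
opening: 0.0122
grasp_force: 109.0
time: 17.75
ee_pos: [0.522, 0.1773, 0.0675]
tcp_rot: [180.0, 0.0, 166.6]
wrist_force: [-7.3, -0.1, 8.6]
opening: 0.0118
grasp_force: 109.6
[0.52201369 0.1772938  0.06751087] [-7.31773133 -0.07881881  8.61185811] [-0.10504994  1.27834027 -0.04351637]
```

```bash
python3 -m crank '[{"gripper":5,"travel":[0,0,-0.5],"twist":[0,0,0]},{"gripper":5,"travel":[0,0,0],"twist":[0,0,0]},{"gripper":5,"travel":[0,0,0],"twist":[0,0,0]}]' 20
python3 -m crank '[{"gripper":20,"travel":[0,0,0],"twist":[0,0,0]},{"gripper":30,"travel":[0,0,0],"twist":[0,0,0]},{"gripper":40,"travel":[0,0,0],"twist":[0,0,0]},{"gripper":40,"travel":[0,0,0],"twist":[0,0,0]}]'
python3 -m crank '[{"gripper":40,"travel":[0,0,-10],"twist":[0,0,0]},{"gripper":40,"travel":[0,0,-20],"twist":[0,0,0]},{"gripper":40,"travel":[0,0,-30],"twist":[0,0,0]},{"gripper":40,"travel":[0,0,-30],"twist":[0,0,0]},{"gripper":40,"travel":[30,0,-20],"twist":[0,0,0]},{"gripper":40,"travel":[40,0,0],"twist":[0,0,0]},{"gripper":40,"travel":[40,0,0],"twist":[0,0,0]},{"gripper":40,"travel":[40,0,0],"twist":[0,0,0]},{"gripper":40,"travel":[40,0,0],"twist":[0,0,0]},{"gripper":40,"travel":[0,0,0],"twist":[0,0,0]}]'
python3 - <<'E'
from h import *
im=bot.camera("scene");t=bot.camera("top")
can=np.hstack([cv2.resize(im[180:290,280:390],None,fx=3.6,fy=3.6),cv2.resize(t[120:230,230:340],None,fx=3.6,fy=3.6)]);cv2.imwrite("pics/g4.png",can[...,::-1])
E
```

```text
time: 18.12
ee_pos: [0.5221, 0.1773, 0.0676]
tcp_rot: [180.0, 0.0, 166.6]
wrist_force: [-6.4, -0.6, 5.8]
opening: 0.0121
grasp_force: 109.0
time: 18.62
ee_pos: [0.5222, 0.1771, 0.067]
tcp_rot: [-180.0, 0.0, 166.6]
wrist_force: [-0.3, -0.6, -0.9]
opening: 0.0397
grasp_force: 0.0
time: 19.88
ee_pos: [0.3359, 0.2217, 0.1784]
tcp_rot: [179.9, 0.1, 166.7]
wrist_force: [0.4, 0.2, -0.1]
opening: 0.0397
grasp_force: 0.0
```

View pics/g4.png

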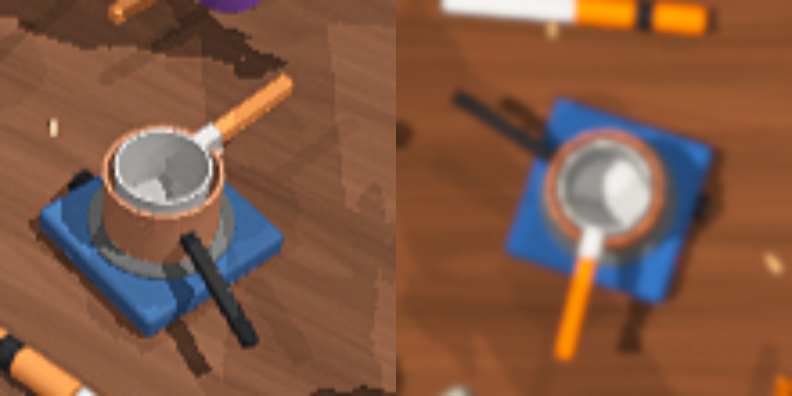

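```bash
python3 -c "
from workcell import bot
print(bot.job_done())"
```

```text
the job is handed in; nothing more can be done
None
```

The glue pot is nested level in the copper pan with its handle in the rim gap, clear of the pan's own handle. The gripper is open and well away; I handed the job in at about 20 s of the 51 s allowed, and the pot met the floor at the expected height with only light force.

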